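Restock the orange first-aid kit

TASK

Lift the lattice flap of the orange first-aid kit until it stands up on its hinge and leave it up, then put the bare steel safety-pin tin, the blue eye cup and the yellow torch into the kit, each centred on the pad that shows its own silhouette (white disc for the tin, blue disc for the eye cup, yellow torch shape for the torch). The tin and the cup stand upright and the torch lies flat along its silhouette, either way round. Leave the red polish tin and the white egg cup where they stand.

Things in the scene. Friction and masses are not known exactly. Their poses are not given: they have to be found in the camera images.
- flap (a joint): angle (rad) of the kit's orange lattice flap (150 x 320 x 6 mm) about the hinge on the kit's far rim: 0 shut flat over the kit, 1.57 upright, stop at 1.9; starts at 0 to 0.25. Stiff hinge: it stays where it is left (about 2 N at the grip moves it). Its bars are too close for the things to pass. Leaning slightly past upright it clears the hand best.
- flap_handle (a point): centre of the black grip, a round bar 14 mm across and 20 mm long (its y) on a narrow tab 37 mm beyond the middle of the flap's near edge; 64 mm above the table when shut. Axes turn with the flap: x points to the hinge line (187 mm away, parallel to y), z is the flap's normal. Pinched at its ends from above, it turns in the grip, so the hand can follow the arc without tilting.
- pad_tin: thin black pad fixed on the kit's floor, 110 (x) x 86 (y) x 4 mm, with a white disc 54 mm across: the place of the steel tin. Origin: centre of its underside, 5 mm above the table; x points to the hinge, z up. The three pads lie 100 mm apart along y, in any order, no walls between. The kit is an open box fixed on the table, 150 (x) x 320 (y) x 60 mm high, walls 5 mm, its centre 14 mm beyond the middle pad's along x
- pad_cup: thin black pad fixed on the kit's floor, 110 (x) x 86 (y) x 4 mm, with a blue disc 44 mm across: the place of the eye cup. Origin: centre of its underside, 5 mm above the table; x points to the hinge, z up. The three pads lie 100 mm apart along y, in any order, no walls between. 
- pad_torch: thin black pad fixed on the kit's floor, 110 (x) x 86 (y) x 4 mm, with a yellow torch silhouette 90 mm long lying along x: the place of the torch. Origin: centre of its underside, 5 mm above the table; x points to the hinge, z up. The three pads lie 100 mm apart along y, in any order, no walls between. 
- pin_tin_mid (a point): bare steel safety-pin tin (belongs in the kit); round closed tin standing upright, 52 mm diameter, 32 mm high; this point is its centre half-way up (16 mm above its underside), z up
- eye_cup_mid (a point): blue plastic eye cup (belongs in the kit); small open cup on a foot, bowl 42 mm diameter with upright sides over its top 18 mm, foot 38 mm diameter, narrow waist 24 mm between, 44 mm high; this point is on its axis half-way up (22 mm above its underside), z up; best gripped by the bowl about 10 mm above this point
- torch_mid (a point): yellow plastic flat-sided torch with a black tail cap lying on the table (belongs in the kit); 90 mm long along its x, 34 mm wide at head (+x end) and 30 mm at the tail, 28 mm wide across y in the middle, 34 mm high; this point is its centre, 17 mm above its underside; z up
- polish_tin_mid (a point): red-painted polish tin (does not belong; leave it); round closed tin standing upright, 52 mm diameter, 32 mm high; this point is its centre half-way up (16 mm above its underside), z up
- egg_cup_mid (a point): white egg cup (does not belong; leave it); small open cup on a foot, bowl 42 mm diameter with upright sides over its top 18 mm, foot 38 mm diameter, narrow waist 24 mm between, 44 mm high; this point is on its axis half-way up (22 mm above its underside), z up; best gripped by the bowl about 10 mm above this point
Mind the look-alikes: they are no part of the job. Leave any pink, purple or turquoise look-alike of the part that bears torch_mid alone.

How it is judged:
By the outcome, as a careful person would: the job done as asked, in the order asked, and still so for the second after the job is handed in, with the robot touching nothing.
It also fails if it takes over 104 s, if anything falls off the work surface, if the arm or the gripper's body presses on something with over 40 N, if the wrist force passes 120 N, or if a joint passes its speed limit or range.

ROBOT

A 6-joint arm with a two-finger parallel gripper is mounted at the origin on the work surface. World frame = base frame: x ahead of the robot, y to its left, z up, the work surface at z = 0. Lengths are in m, angles in rad, forces in N, time in s.
With the tool pointing down it reaches from about 0.275 to 0.725 m from the base axis. Payload 15.9 kg.
Tool frame: the origin (TCP) lies midway between the tips of the shut fingers; the grasp point (between the pads) lies 19 mm behind it (manip.grasp_offset is the z of the grasp point in the tool frame, in m); z points along the fingers, y is the direction in which the jaws open and shut (so a half turn about z gives the same grasp; the last joint's range is limited). The gripper opens to 85 mm and grips with 20 to 120 N. Pads are 22 mm wide; open, the fingers measure 114 mm over their backs; the gripper's body (76 mm by 85 mm) begins 54 mm behind the grasp point. The pads swing forward as they close: fully open they stand 13 mm farther back than shut.
Start: joints at [1.24, 0.213, -0.034, 1.323, 0, 1.571], TCP at [0.162, 0.473, 0.231] pointing down, gripper open.
Joint ranges: [-2.98, 2.98], [-0.74, 1.72], [-1.14, 1.35], [-2.1, 2.04], [-1.57, 1.44], [-3.14, 3.14]. Speed limits (rad/s): [1.89, 1.89, 2.39, 2.57, 3.14, 3.14].

INTERFACE

Orientations are given as [roll, pitch, yaw] about the fixed x, y, z axes, in that order (R = Rz(yaw) Ry(pitch) Rx(roll)).
In Python, from station import manip gives the robot as it stands. Calls block until the motion is done:
- manip.move_ptp(position, orientation): joint-space move of the TCP to a pose.
- manip.move_linear(position, vel=0.15, rot=None, guard=None): straight line of the TCP; rot=None keeps the orientation; vel is the mean speed in m/s. With guard (N) it stops when the force on the tool has changed by that much, and returns True; else False.
- manip.goto_joints(angles): joint-space move.
- manip.set_gripper(opening, force=None): opening from 0.0 (shut) to 1.0 (fully open); force is the grip in N (None keeps the last); returns when the fingers have stopped.
- manip.hold(seconds).
- manip.ik(position, orientation): joint angles nearest the present ones, or None.
- manip.capture(name): name is "side" or "top"; returns a dict with "frame" (480x640x3 uint8, red, green, blue), "z_map" (480x640 float32, m along the optical axis (not along the pixel's ray), 0 where there is no reading), "fx", "fy", "cx", "cy" (pixels), "xyz" and "attitude" of the camera in the world. Camera axes: x right, y down, z forward; pixel columns grow to the right and rows downward; lengths in m; the calibration is good to about 2 mm. A picture is of the moment at which its call begins.
A pose or a line that the arm cannot do raises manip.PlanningError and nothing moves.
- manip.finish_job(): hands the job in, once; it reports no verdict.
Readings, each from a call of its own:
- manip.current_time_s(): time.
- manip.current_qpos(): joint angles.
- manip.current_joint_vel(): joint speeds.
- manip.current_joint_efforts(): joint torques, N m.
- manip.current_position(): TCP position.
- manip.current_eef_rot(): TCP orientation.
- manip.current_contact_force(): force on the tool from outside, world axes, zero at the start.
- manip.current_torque(): the same for the moment, N m.
- manip.current_grip_width(): opening from 0.0 (shut) to 1.0 (fully open).
Only numpy, scipy, OpenCV 4.12 (cv2) and the standard library are available. Lean on these libraries where they do the work, as an engineer would, in place of code of your own. Each camera call takes 0.05 s, during which the arm holds its last target.

## Working session

There is one attempt and no reset: what is moved stays moved. The work goes in short steps, each a Python script; the robot and the scene stay as the last script left them, time stands still between calls to the robot, and variables do not carry over. Pictures are saved under pics/ and viewed, and the job is handed in when it is done.

```bash
ls; mkdir -p pics
python3 - <<'E'
from station import manip
import cv2,numpy as np
for n in("top","side"):
    c=manip.capture(n); cv2.imwrite(f"pics/{n}0.png",c["frame"][:,:,::-1]); print(n,c["fx"],c["fy"],c["cx"],c["cy"],c["xyz"],c["attitude"])
    np.savez(f"{n}0.npz",**c)
print(manip.current_time_s(),manip.current_eef_rot(),manip.grasp_offset)
E
```

```text
pics
top 448.38126321728754 448.38126321728754 328.08093001083415 239.4791419298295 [ 0.32864333 -0.05978795  0.97191156] [-3.01545515  0.00369519 -1.59213483]
side 615.2166316985852 615.2166316985852 310.06257568752017 244.17336499289925 [0.26238655 0.96438318 0.67747939] [-2.09048346  0.00772113 -2.9602416 ]
0.1 [-3.14065855e+00  2.25863356e-05  2.81081400e+00] -0.0187
```

View pics/top0.png

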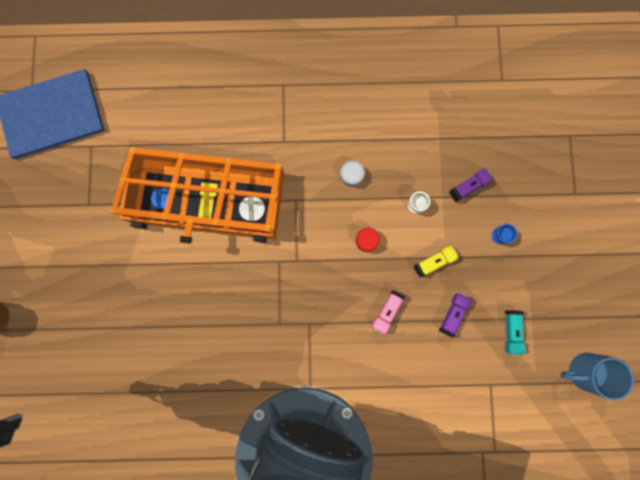

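View pics/side0.png

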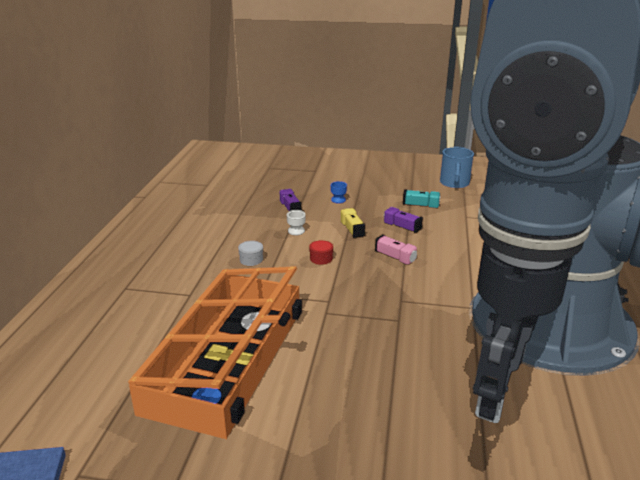

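The top view shows the kit at about (200,195) with its grip at (186,239). Candidates:
- Round tins: steel (352,173) and red (368,240).
- Cups: blue (505,234), white (419,203), and a blue mug (602,376).
- Torches: yellow (437,262), pink (389,312), purple (457,315) and (472,185), turquoise (515,332).

I choose the steel tin (352,173), the small blue cup (505,234) and the yellow torch (437,262), and will check them in a close crop.

```bash
cat > h.py <<'E'
import numpy as np,cv2
from scipy.spatial.transform import Rotation as Ro
def load(n): return dict(np.load(n,allow_pickle=True))
def world(c,u,v,z=None,h=None):
    """pixel arrays -> world, by depth z, or by intersecting plane world z=h"""
    R=Ro.from_euler('xyz',c["attitude"]).as_matrix()
    d=np.stack([(u-c["cx"])/c["fx"],(v-c["cy"])/c["fy"],np.ones_like(u,float)],-1)@R.T
    if h is not None: z=(h-c["xyz"][2])/d[...,2]
    return c["xyz"]+d*np.asarray(z)[...,None]
def cloud(c):
    v,u=np.mgrid[0:480,0:640].astype(float)
    return world(c,u,v,z=c["z_map"].astype(float))
def crop(c,x0,y0,x1,y1,s,name):
    im=cv2.resize(c["frame"][y0:y1,x0:x1,::-1],None,fx=s,fy=s,interpolation=cv2.INTER_CUBIC); cv2.imwrite(name,im)
E
python3 - <<'E'
from h import *
c=load("top0.npz"); P=cloud(c)
crop(c,330,150,530,290,4,"pics/objs.png"); crop(c,100,135,300,255,4,"pics/kit.png")
for n,(x0,y0,x1,y1) in dict(tin=(335,157,372,190),cup=(485,218,522,252),torch=(408,240,466,282),red=(350,225,386,257),egg=(402,187,436,218)).items():
    Q=P[y0:y1,x0:x1].reshape(-1,3); 
    m=Q[:,2]>.012; top=np.percentile(Q[m,2],95); t=Q[Q[:,2]>top-.006]
    r=cv2.minAreaRect((t[:,:2]*1000).astype(np.float32))
    print(n,"top",top.round(4),"mean",t[:,:2].mean(0).round(4),"rect",[np.round(a,1) for a in r], "table",np.median(Q[~m,2]).round(4))
for p in [(186,239),(139,225),(261,239)]: print(p,P[p[1]-2:p[1]+3,p[0]-2:p[0]+3].reshape(-1,3)[::6].round(3).tolist())
E
```

```text
tin top 0.0343 mean [ 0.5895 -0.1137] rect [array([477.1, -79.1]), array([ 50. , 295.1]), np.float64(73.0)] table -0.0007
cup top 0.0443 mean [ 0.4462 -0.4147] rect [array([ 403.1, -254.4]), array([ 40.7, 414.7]), np.float64(15.3)] table -0.0011
torch top 0.0348 mean [ 0.3965 -0.282 ] rect [array([ 362.8, -197.1]), array([ 37.4, 280.6]), np.float64(21.5)] table -0.0011
red top 0.0341 mean [ 0.4453 -0.1412] rect [array([ 406.1, -101.4]), array([ 49.7, 168.7]), np.float64(45.3)] table -0.001
egg top 0.0444 mean [ 0.517 -0.247] rect [array([ 436.6, -161.7]), array([ 40.3, 296.5]), np.float64(43.7)] table -0.001
(186, 239) [[0.449, 0.22, 0.113], [0.447, 0.218, 0.113], [0.444, 0.215, 0.116], [0.443, 0.214, 0.112], [0.441, 0.212, 0.111]]
(139, 225) [[0.49, 0.342, 0.042], [0.487, 0.338, 0.046], [0.486, 0.338, 0.042], [0.483, 0.335, 0.044], [0.482, 0.334, 0.042]]
(261, 239) [[0.455, 0.085, 0.045], [0.452, 0.083, 0.047], [0.451, 0.081, 0.043], [0.448, 0.079, 0.043], [0.447, 0.078, 0.04]]
```

View pics/objs.png

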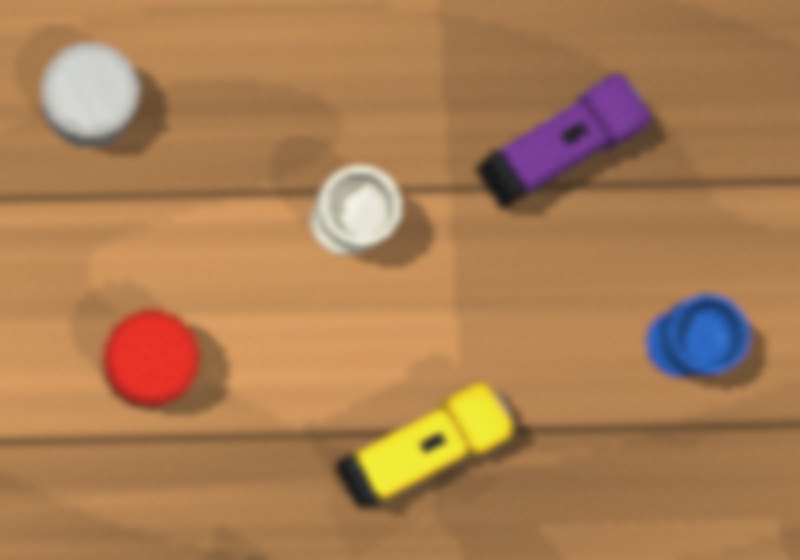

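View pics/kit.png

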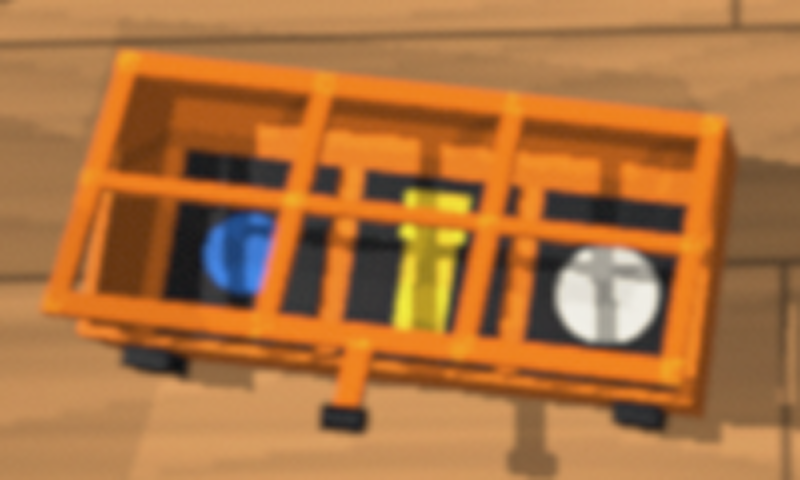

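Crop confirms: bare steel tin upper left, yellow torch with black tail lower-left (head upper right), small blue cup on the right. Red tin and white egg cup are clearly distinct. In the kit: blue disc left, yellow torch middle, white disc right. The rectangles above included zero-depth pixels, so I refit without them.

Run:
```python
from h import *
from scipy.optimize import least_squares
c=load("top0.npz"); P=cloud(c); ok=c["z_map"]>0
for n,(x0,y0,x1,y1) in dict(tin=(335,157,372,190),cup=(485,218,522,252),torch=(408,240,466,282),red=(350,225,386,257),egg=(402,187,436,218)).items():
    Q=P[y0:y1,x0:x1][ok[y0:y1,x0:x1]]; 
    m=Q[:,2]>.012; top=np.percentile(Q[m,2],90); t=Q[(Q[:,2]>top-.006)]
    r=cv2.minAreaRect((t[:,:2]*1000).astype(np.float32)); e=cv2.minEnclosingCircle((t[:,:2]*1000).astype(np.float32))
    print(n,"top",top.round(4),"mean",t[:,:2].mean(0).round(4),"rect",[np.round(a,1) for a in r], "circ",np.round(e[0],1),round(e[1],1))
c2=load("side0.npz");P2=cloud(c2);ok2=c2["z_map"]>0
for n,(x0,y0,x1,y1) in dict(tin=(236,240,266,267),cup=(326,178,352,206),torch=(336,205,368,240)).items():
    Q=P2[y0:y1,x0:x1][ok2[y0:y1,x0:x1]];m=Q[:,2]>.012; top=np.percentile(Q[m,2],95); t=Q[(Q[:,2]>top-.006)]
    r=cv2.minAreaRect((t[:,:2]*1000).astype(np.float32)); e=cv2.minEnclosingCircle((t[:,:2]*1000).astype(np.float32))
    print("side",n,top.round(4),"rect",[np.round(a,1) for a in r],"circ",np.round(e[0],1),round(e[1],1))
# discs
f=c["frame"].astype(int); hsv=cv2.cvtColor(c["frame"],cv2.COLOR_RGB2HSV).astype(int)
box=np.zeros((480,640),bool); box[150:235,120:285]=1
masks=dict(white=box&(hsv[...,1]<60)&(hsv[...,2]>120),blue=box&(hsv[...,0]>95)&(hsv[...,0]<125)&(hsv[...,1]>120)&(hsv[...,2]>80),yellow=box&(hsv[...,0]>23)&(hsv[...,0]<34)&(hsv[...,1]>150)&(hsv[...,2]>120))
for k,m in masks.items():
    v,u=np.nonzero(m); W=world(c,u.astype(float),v.astype(float),h=.009)[:,:2]*1000
    e=cv2.minEnclosingCircle(W.astype(np.float32)); r=cv2.minAreaRect(W.astype(np.float32))
    print(k,m.sum(),np.round(e[0],1),round(e[1],1),"rect",[np.round(a,1) for a in r])
# flap plane: orange, z>0.064
o=(hsv[...,0]<15)&(hsv[...,1]>200)&ok; o[:,:100]=0;o[:140]=0;o[250:]=0;o[:,300:]=0
Q=P[o]; H=Q[Q[:,2]>.066]; A=np.c_[H[:,:2],np.ones(len(H))]
for _ in range(4):
    s=np.linalg.lstsq(A,H[:,2],rcond=None)[0]; k=abs(A@s-H[:,2])<.004; A=A[k];H=H[k]
print("plane",s,len(H),"angle",np.arctan(np.hypot(*s[:2])),"yaw of downhill",np.arctan2(-s[1],-s[0]))
# box outline (everything orange & low)
L=Q[(Q[:,2]>.05)&(Q[:,2]<.0635)]; print("rim",[np.round(a,1) for a in cv2.minAreaRect((L[:,:2]*1000).astype(np.float32))],len(L))
g=P[236:245,178:196][ok[236:245,178:196]]; g=g[g[:,2]>.095]; print("grip",g.mean(0),g.min(0),g.max(0),len(g))
```

```text
tin top 0.0337 mean [ 0.5931 -0.1145] rect [array([ 593.9, -114.9]), array([50.4, 50.1]), np.float64(62.3)] circ [ 593.6 -114.5] 26.0
cup top 0.0427 mean [ 0.4524 -0.4344] rect [array([ 452.4, -433.4]), array([40.9, 41. ]), np.float64(39.1)] circ [ 452.2 -433.5] 21.7
torch top 0.0337 mean [ 0.3981 -0.2873] rect [array([ 398.6, -286.7]), array([32.8, 90.2]), np.float64(25.6)] circ [ 398.8 -286.3] 45.8
red top 0.0333 mean [ 0.4475 -0.1428] rect [array([ 447.9, -143. ]), array([50. , 50.9]), np.float64(72.0)] circ [ 447.7 -143.2] 25.9
egg top 0.0433 mean [ 0.5243 -0.2547] rect [array([ 523.9, -253.9]), array([40.1, 40. ]), np.float64(86.2)] circ [ 524.5 -255.1] 21.2
side tin 0.0336 rect [array([ 592. , -113.5]), array([50.8, 52.8]), np.float64(52.6)] circ [ 591.6 -112.4] 28.7
side cup 0.0436 rect [array([ 450.9, -432.1]), array([46.9, 41.9]), np.float64(66.2)] circ [ 451.8 -432.9] 26.1
side torch 0.0333 rect [array([ 397.3, -281.6]), array([34.3, 90.2]), np.float64(24.6)] circ [ 396.9 -281.7] 47.3
white 507 [523.8 107. ] 28.7 rect [array([522.8, 107.1]), array([55. , 51.1]), np.float64(88.7)]
blue 272 [550.9 307. ] 23.1 rect [array([552.1, 312.7]), array([34.2, 45.6]), np.float64(79.0)]
yellow 384 [545.9 205.3] 40.0 rect [array([545.3, 203.8]), array([35.9, 76.2]), np.float64(84.6)]
plane [-0.22907192  0.03234037  0.2034143 ] 3062 angle 0.2273440703541676 yaw of downhill -0.14025306939517543
rim [array([550.6, 203. ]), array([320. , 150.6]), np.float64(82.1)] 695
grip [0.44452703 0.21649152 0.11023221] [0.43726807 0.20715936 0.09762692] [0.45162739 0.22789024 0.115642  ] 89
```

```bash
cat >> h.py <<'E'
KY=-0.139; KC=np.array([.5506,.2030]); KX=np.array([np.cos(KY),np.sin(KY)]); KYV=np.array([-KX[1],KX[0]])
def K(x,y,z): return np.r_[KC+x*KX+y*KYV,z]
def grip_pt(a): return K(.075-.187*np.cos(a),0,.064+.187*np.sin(a))
G=np.array([0,0,.0187])
E
python3 - <<'E'
from h import *
from station import manip
for yaw in (KY,KY+np.pi):
    for a in (.227,.6,1.0,1.3,1.57,1.66):
        q=manip.ik(grip_pt(a)-G,[np.pi,0,yaw]); print(round(yaw,2),a,None if q is None else np.round(q,2))
    print(manip.ik(grip_pt(.227)+[0,0,.08],[np.pi,0,yaw]), manip.ik(grip_pt(1.66)+[0,0,.05],[np.pi,0,yaw]))
for n,p in dict(tin=(.593,-.114,.004),cup=(.452,-.433,.01),torch=(.398,-.285,.004)).items():
    print(n,[(y,None if (q:=manip.ik(p,[np.pi,0,y])) is None else np.round(q,2)) for y in (KY,KY+np.pi,-1.125+np.pi,-1.125)])
for y in (.1,0,-.1): print([None if (q:=manip.ik(K(-.014,y,.2),[np.pi,0,w])) is None else np.round(q,2) for w in (KY,KY+np.pi)])
E
```

```text
-0.14 0.227 [ 0.46  0.28 -0.32  0.97  0.   -2.55]
-0.14 0.6 [ 0.43  0.28 -0.15  1.14  0.   -2.58]
-0.14 1.0 [ 0.38  0.35  0.08  1.3   0.   -2.63]
-0.14 1.3 [ 0.33  0.45  0.28  1.4   0.   -2.67]
-0.14 1.57 [ 0.3   0.56  0.47  1.48  0.   -2.7 ]
-0.14 1.66 [ 0.29  0.6   0.53  1.51  0.   -2.71]
[ 0.45576427  0.21534566 -0.14590464  1.20954603  0.         -2.54682839] [ 0.2884329   0.63812713  0.78129878  1.71396798  0.         -2.71415975]
3.0 0.227 [ 0.46  0.28 -0.32  0.97  0.    0.59]
3.0 0.6 [ 0.43  0.28 -0.15  1.14  0.    0.56]
3.0 1.0 [0.38 0.35 0.08 1.3  0.   0.51]
3.0 1.3 [0.33 0.45 0.28 1.4  0.   0.47]
3.0 1.57 [0.3  0.56 0.47 1.48 0.   0.44]
3.0 1.66 [0.29 0.6  0.53 1.51 0.   0.43]
[ 0.45576427  0.21534566 -0.14590464  1.20954603  0.          0.59476427] [0.2884329  0.63812713 0.78129878 1.71396798 0.         0.4274329 ]
tin [(-0.139, array([-0.19,  0.56, -0.13,  0.89,  0.  ,  3.09])), (3.002592653589793, array([-0.19,  0.56, -0.13,  0.89,  0.  , -0.05])), (2.016592653589793, array([-0.19,  0.56, -0.13,  0.89,  0.  ,  0.94])), (-1.125, array([-0.19,  0.56, -0.13,  0.89,  0.  , -2.21]))]
cup [(-0.139, array([-0.76,  0.59, -0.05,  0.93,  0.  ,  2.52])), (3.002592653589793, array([-0.76,  0.59, -0.05,  0.93,  0.  , -0.62])), (2.016592653589793, array([-0.76,  0.59, -0.05,  0.93,  0.  ,  0.36])), (-1.125, array([-0.76,  0.59, -0.05,  0.93,  0.  , -2.78]))]
torch [(-0.139, array([-0.62,  0.36, -0.45,  0.76,  0.  ,  2.66])), (3.002592653589793, array([-0.62,  0.36, -0.45,  0.76,  0.  , -0.48])), (2.016592653589793, array([-0.62,  0.36, -0.45,  0.76,  0.  ,  0.5 ])), (-1.125, array([-0.62,  0.36, -0.45,  0.76,  0.  , -2.64]))]
[array([ 0.5 ,  0.49,  0.29,  1.36,  0.  , -2.5 ]), array([0.5 , 0.49, 0.29, 1.36, 0.  , 0.64])]
[array([ 0.36,  0.37,  0.11,  1.3 ,  0.  , -2.64]), array([0.36, 0.37, 0.11, 1.3 , 0.  , 0.5 ])]
[array([ 0.2 ,  0.29, -0.01,  1.27,  0.  , -2.8 ]), array([ 0.2 ,  0.29, -0.01,  1.27,  0.  ,  0.34])]
```

Run:
```python
from h import *
from station import manip
Y=KY+np.pi; p=grip_pt(.227)
t0=manip.current_time_s()
manip.move_ptp(p+[0,0,.06],[np.pi,0,Y]); print(manip.current_time_s()-t0)
manip.set_gripper(.55)
print(manip.move_linear(p-G,vel=.12,guard=15), manip.current_position()-(p-G))
c=manip.capture("side"); np.savez("s1.npz",**c); crop(c,170,200,420,420,3,"pics/grip1.png")
print(manip.set_gripper(0,force=40),manip.current_grip_width(),manip.current_contact_force(),manip.current_time_s())
c=manip.capture("side"); crop(c,170,200,420,420,3,"pics/grip2.png")
```

```text
1.4333
False [0.00035677 0.00017982 0.00061229]
False 0.22345614744976944 [ 0.64226109 -5.54259352  0.9205739 ] 3.2083
```

View pics/grip2.png

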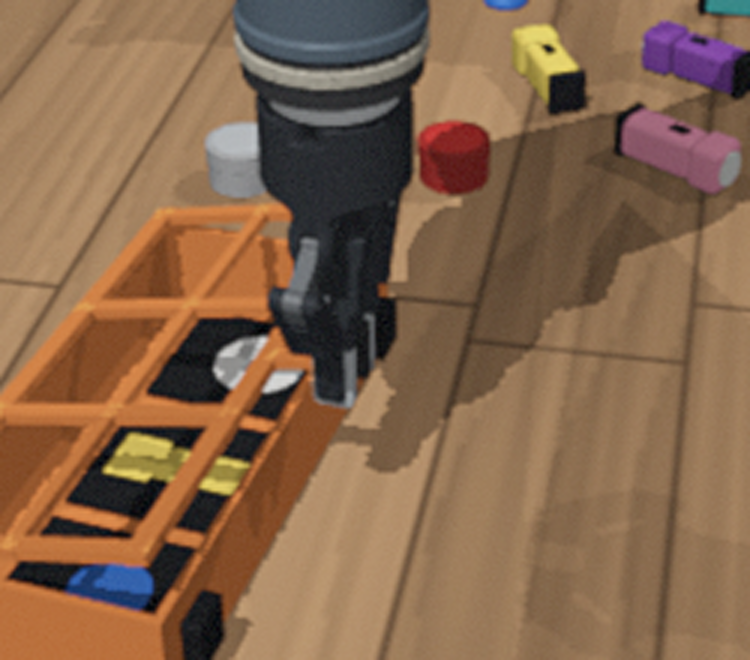

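The fingers pinch the grip, at crop (340,360). The opening is 19 mm, which matches the 20 mm bar. Now I follow the arc.

Run:
```python
from h import *
from station import manip
p0=manip.current_position(); off=p0-(grip_pt(.227)-G); off[2]=0
for a in np.linspace(.227,1.68,14)[1:]:
    manip.move_linear(grip_pt(a)-G+off,vel=.14)
    f=manip.current_contact_force(); print(round(a,2),np.round(f,1),round(manip.current_grip_width(),3),round(manip.current_time_s(),2))
manip.set_gripper(.55); manip.hold(.1)
manip.move_linear(manip.current_position()+[0,0,.06],vel=.15)
print(manip.current_time_s())
```

```text
0.34 [-1.6 -1.5 -0.7] 0.223 3.56
0.45 [-4.1 -2.3  2.1] 0.224 3.86
0.56 [-5.6 -1.1  2.6] 0.22 4.16
0.67 [-6.1 -0.2  3.5] 0.224 4.46
0.79 [-6.6 -0.1  4.9] 0.222 4.76
0.9 [-6.   0.1  6.6] 0.223 5.06
1.01 [-5.2 -0.5  6.4] 0.222 5.36
1.12 [-3.6 -0.4  5.8] 0.221 5.66
1.23 [-3.4  0.1  6.2] 0.221 5.96
1.34 [-1.8  1.1  6.5] 0.222 6.26
1.46 [-1.2  0.3  8.1] 0.224 6.56
1.57 [-0.1  0.5  6.7] 0.224 6.86
1.68 [0.6 1.2 8.1] 0.225 7.16
8.1917
```

Fast. Move over the tin and look again at the kit on the way.

Run:
```python
from h import *
from station import manip
Y=KY+np.pi
manip.move_ptp([.593,-.114,.16],[np.pi,0,Y])
manip.set_gripper(1.0)
c=manip.capture("top"); np.savez("t1.npz",**c); cv2.imwrite("pics/top1.png",c["frame"][:,:,::-1])
c2=manip.capture("side"); np.savez("s1.npz",**c2); cv2.imwrite("pics/side1.png",c2["frame"][:,:,::-1])
hsv=cv2.cvtColor(c["frame"],cv2.COLOR_RGB2HSV).astype(int)
box=np.zeros((480,640),bool); box[150:235,120:285]=1
masks=dict(white=box&(hsv[...,1]<60)&(hsv[...,2]>120),blue=box&(hsv[...,0]>95)&(hsv[...,0]<125)&(hsv[...,1]>120)&(hsv[...,2]>80),yellow=box&(hsv[...,0]>23)&(hsv[...,0]<34)&(hsv[...,1]>150)&(hsv[...,2]>120))
for k,m in masks.items():
    v,u=np.nonzero(m); W=world(c,u.astype(float),v.astype(float),h=.009)[:,:2]*1000
    e=cv2.minEnclosingCircle(W.astype(np.float32)); r=cv2.minAreaRect(W.astype(np.float32))
    print(k,m.sum(),np.round(e[0],1),round(e[1],1),W.mean(0).round(1),"rect",[np.round(a,1) for a in r])
for y in (.1,0,-.1): print(K(-.014,y,0))
print(manip.current_time_s())
```

```text
white 3073 [559.6  96.3] 112.1 [548.8  76.5] rect [array([560.4,  96.3]), array([123.7, 188.5]), np.float64(88.7)]
blue 370 [551.1 305.9] 24.6 [550.8 305.8] rect [array([551. , 306.1]), array([46.6, 45.9]), np.float64(44.4)]
yellow 573 [537.3 205.5] 46.6 [538.8 206.1] rect [array([537.1, 204.9]), array([35.1, 90.2]), np.float64(85.2)]
[0.55059031 0.30397524 0.        ]
[0.53673503 0.20493974 0.        ]
[0.52287975 0.10590424 0.        ]
10.025
```

View pics/top1.png

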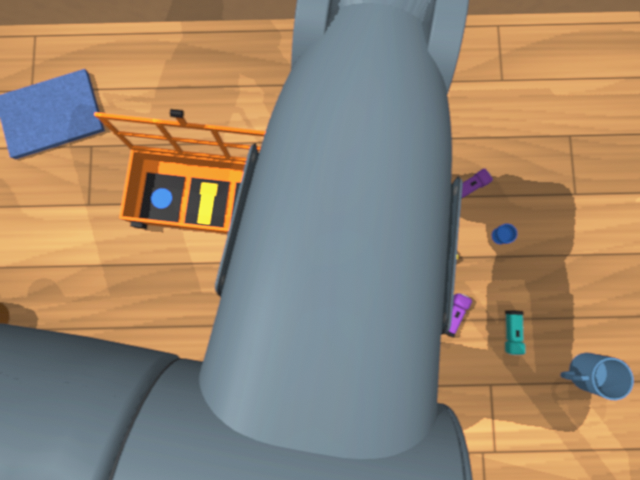

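View pics/side1.png

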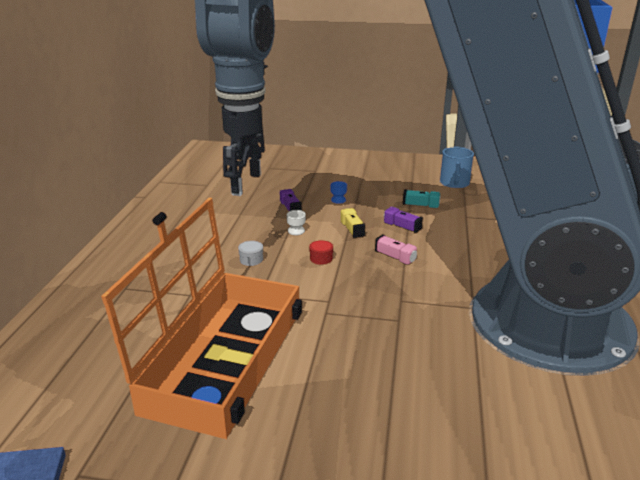

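The flap stands up past upright; in the side view its grip is at (158,217). Pads are clear: blue at (161,198), yellow at (208,203). Placements sit about 1 mm off my kit model, so I use the measured ones. Tin next.

```bash
cat >> h.py <<'E'
YG=KY+np.pi
def pick(xy,zt,yaw,wopen,force,hover=.12):
    from station import manip
    manip.set_gripper(wopen)
    manip.move_ptp([*xy,hover],[np.pi,0,yaw])
    g=manip.move_linear([*xy,zt],vel=.12,guard=12)
    print("descend",g,manip.current_position().round(4))
    manip.set_gripper(0,force=force); w=manip.current_grip_width(); print("width mm",w*85)
    manip.move_linear([*xy,.17],vel=.2); print("lifted, width",manip.current_grip_width()*85,manip.current_time_s())
def place(xy,zt,via,wrel):
    from station import manip
    manip.move_ptp([*via,.17],[np.pi,0,YG])
    manip.move_linear([*xy,.17],vel=.25)
    manip.move_linear([*xy,zt+.02],vel=.15)
    g=manip.move_linear([*xy,zt],vel=.04,guard=6)
    print("down",g,manip.current_position().round(4),manip.current_grip_width()*85,manip.current_contact_force().round(1))
    manip.set_gripper(wrel); manip.hold(.1)
    manip.move_linear([*xy,.17],vel=.2); print(manip.current_time_s())
E
python3 - <<'E'
from h import *
from station import manip
pick((.5936,-.1147),.005,YG,1.0,35)
place((.5233,.1068),.0148,K(-.014,-.24,0)[:2],.8)
manip.move_ptp([.452,-.25,.20],[np.pi,0,YG])
c2=manip.capture("side"); np.savez("s2.npz",**c2); crop(c2,120,180,370,430,3,"pics/side2.png")
c=manip.capture("top"); np.savez("t2.npz",**c);crop(c,100,100,300,250,4,"pics/top2.png")
E
```

```text
descend False [ 0.5942 -0.1148  0.0059]
width mm 49.57849995843001
lifted, width 49.650411252996406 13.0333
down True [0.5229 0.1067 0.0147] 49.36358915651859 [-0.6 -0.2  7.6]
17.2167
```

View pics/top2.png

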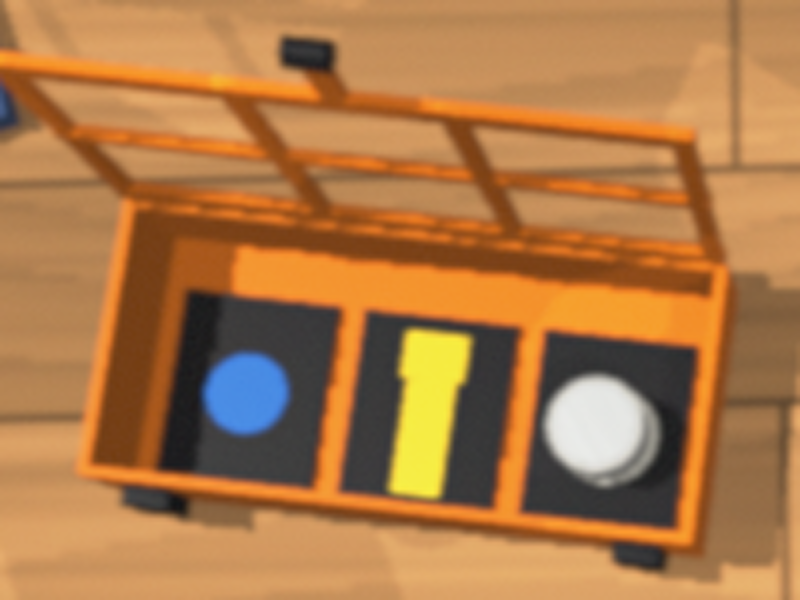

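View pics/side2.png

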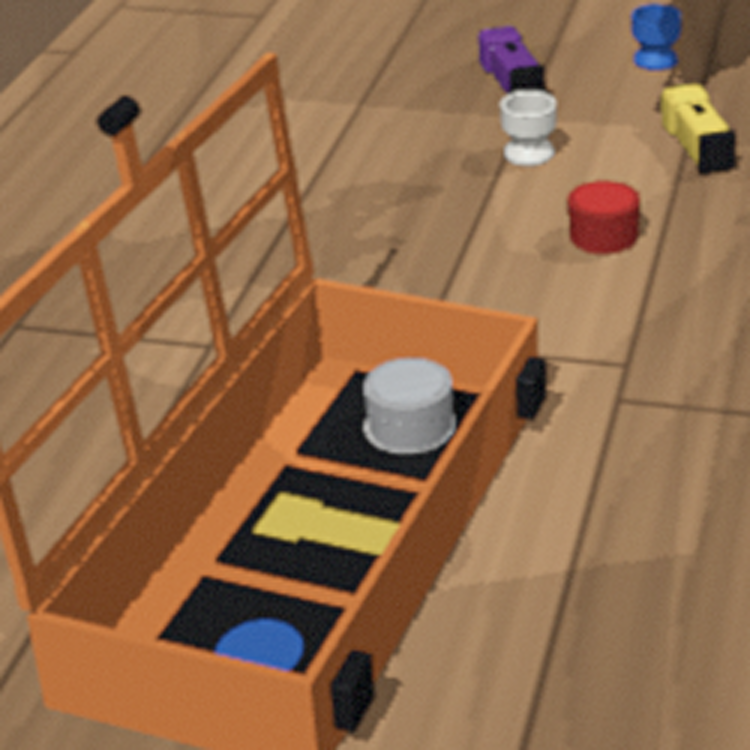

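The tin stands on the white disc; in the side crop (408,405) a thin rim shows all round. Measure its offset and the pads with no occlusion.

```bash
cat >> h.py <<'E'
def circ(c,x0,y0,x1,y1,zlo,zhi):
    P=cloud(c)[y0:y1,x0:x1]; Q=P[(c["z_map"][y0:y1,x0:x1]>0)]; t=Q[(Q[:,2]>zlo)&(Q[:,2]<zhi)]
    f=(t[:,:2]*1000).astype(np.float32); e=cv2.minEnclosingCircle(f); r=cv2.minAreaRect(f)
    return t[:,:2].mean(0).round(4),np.round(e[0],1),round(e[1],1),[np.round(a,1) for a in r],t[:,2].mean().round(4)
E
python3 - <<'E'
from h import *
c=load("t2.npz"); s=load("s2.npz")
print(circ(c,234,190,268,224,.035,.046)); 
hsv=cv2.cvtColor(s["frame"],cv2.COLOR_RGB2HSV).astype(int)
print("side tin",circ(s,238,295,275,332,.035,.046))
a=load("s1.npz"); hs=cv2.cvtColor(a["frame"],cv2.COLOR_RGB2HSV).astype(int)
for nm,(x0,y0,x1,y1),m in (("white",(235,308,280,335),(hs[...,1]<60)&(hs[...,2]>140)),("blue",(185,380,225,405),(hs[...,0]>95)&(hs[...,0]<125)&(hs[...,1]>120))):
    b=np.zeros_like(m);b[y0:y1,x0:x1]=1; v,u=np.nonzero(m&b); W=world(a,u.astype(float),v.astype(float),h=.009)[:,:2]*1000
    print(nm,len(u),W.mean(0).round(1),[np.round(q,1) for q in cv2.minEnclosingCircle(W.astype(np.float32))])
m=(hs[...,0]>23)
E
```

```text
(array([0.5223, 0.107 ]), array([522.5, 107.8]), 26.2, [array([522.7, 107.1]), array([50.3, 51. ]), np.float64(75.0)], np.float64(0.0405))
side tin (array([0.5205, 0.1117]), array([522.3, 109.4]), 27.7, [array([521.4, 109.4]), array([49.7, 52.7]), np.float64(13.4)], np.float64(0.0402))
white 457 [523.6 106.1] [array([523.5, 105.6]), np.float64(27.9)]
blue 373 [550.1 297.7] [array([549.3, 293.3]), np.float64(28.0)]
```

Run:
```python
from h import *
from station import manip
pick((.4523,-.4333),.010,YG,.9,25)
place((.5510,.3055),.0200,K(-.014,-.24,0)[:2],.66)
manip.move_linear([*K(-.014,-.24,0)[:2],.18],vel=.25)
manip.move_ptp([.42,-.25,.20],[np.pi,0,YG])
c2=manip.capture("side"); np.savez("s3.npz",**c2); crop(c2,120,180,370,430,3,"pics/side3.png")
c=manip.capture("top"); np.savez("t3.npz",**c);crop(c,100,100,300,250,4,"pics/top3.png")
print(circ(c,140,170,185,225,.045,.058),circ(c,234,190,268,224,.035,.046),manip.current_time_s())
```

```text
descend False [ 0.4528 -0.4336  0.0109]
width mm 39.48268669477584
lifted, width 39.464132627911575 22.1917
down True [0.5508 0.3052 0.0195] 39.09813416351438 [-0.5 -1.   8.5]
28.0667
(array([0.5324, 0.3006]), array([519.1, 285.7]), 56.3, [array([526.8, 285.5]), array([94. , 83.2]), np.float64(87.3)], np.float64(0.0513)) (array([0.5225, 0.1071]), array([522.8, 107.1]), 26.0, [array([522.4, 106.7]), array([50.6, 50.2]), np.float64(69.3)], np.float64(0.0405)) 30.6083
```

View pics/top3.png

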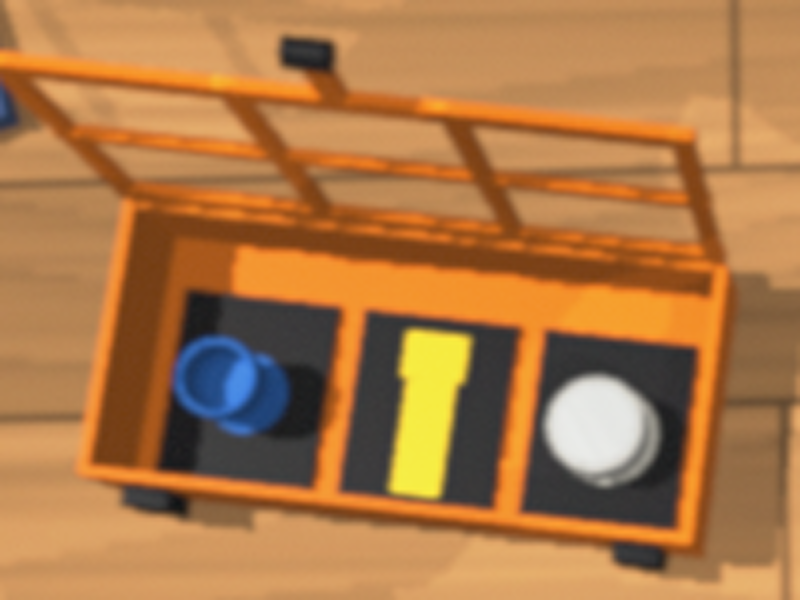

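View pics/side3.png

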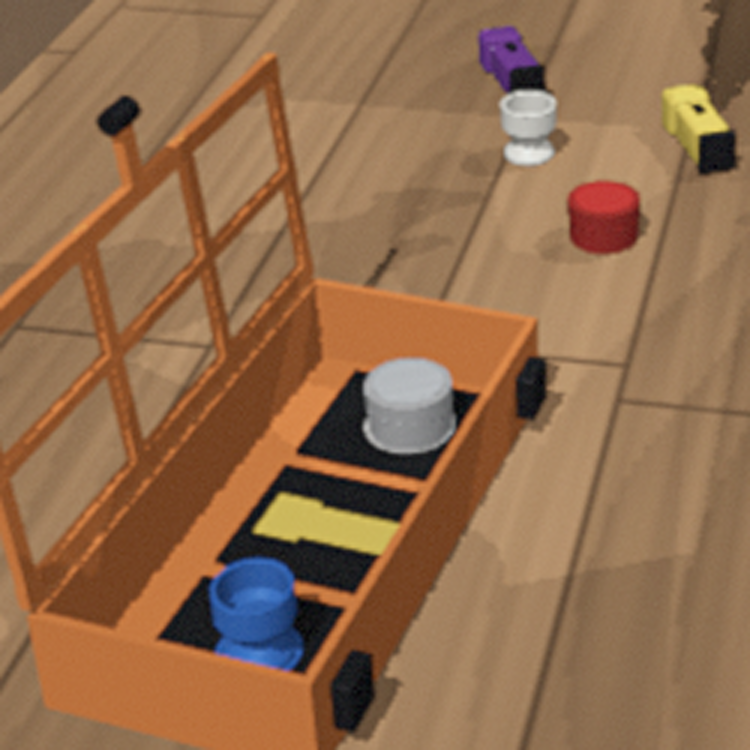

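The cup is upright on the blue disc: top crop foot at about (250,392), disc centre earlier at (246,394). Now the torch.

Run:
```python
from h import *
from station import manip
c=load("t3.npz")
f=c["frame"]; hsv=cv2.cvtColor(f,cv2.COLOR_RGB2HSV).astype(int); P=cloud(c)
m=(hsv[...,0]>95)&(hsv[...,0]<125)&(c["z_map"]>0)&(P[...,2]>.046)&(P[...,2]<.06); m[:,:140]=0;m[:,190:]=0;m[:170]=0;m[240:]=0
t=(P[m][:,:2]*1000).astype(np.float32); print("cup",len(t),[np.round(q,1) for q in cv2.minEnclosingCircle(t)],cv2.minAreaRect(t))
pick((.3986,-.2863),.005,-1.124+np.pi,.75,35)
place((.5370,.2052),.0148,K(-.014,-.24,0)[:2],.55)
manip.move_linear([*K(-.014,-.24,0)[:2],.18],vel=.25)
manip.move_ptp([.42,-.25,.20],[np.pi,0,YG])
c2=manip.capture("side"); np.savez("s4.npz",**c2); crop(c2,120,180,370,430,3,"pics/side4.png")
c=manip.capture("top"); np.savez("t4.npz",**c);crop(c,100,100,300,250,4,"pics/top4.png")
P=cloud(c);hsv=cv2.cvtColor(c["frame"],cv2.COLOR_RGB2HSV).astype(int)
m=(c["z_map"]>0)&(P[...,2]>.034)&(P[...,2]<.048); m[:,:188]=0;m[:,225:]=0;m[:165]=0;m[232:]=0
m&=~((hsv[...,0]<20)&(hsv[...,1]>150))
t=(P[m][:,:2]*1000).astype(np.float32); print("torch",len(t),cv2.minAreaRect(t))
print(circ(c,234,190,268,224,.035,.046),manip.current_time_s())
```

```text
cup 113 [array([549.9, 303.9]), np.float64(20.7)] ((549.7059936523438, 303.4283447265625), (40.16757583618164, 39.0518913269043), 4.963919639587402)
descend False [ 0.399  -0.2866  0.0056]
width mm 27.04069602459416
lifted, width 27.176569135233066 34.225
down True [0.5366 0.2051 0.0144] 27.443776149325796 [-0.9 -0.8  7.9]
39.325
torch 576 ((538.0944213867188, 206.11550903320312), (34.53349304199219, 91.24651336669922), 80.53915405273438)
(array([0.5224, 0.107 ]), array([522.8, 107.3]), 25.9, [array([522.5, 107. ]), array([50.3, 50.5]), np.float64(73.7)], np.float64(0.0405)) 41.4583
```

View pics/top4.png

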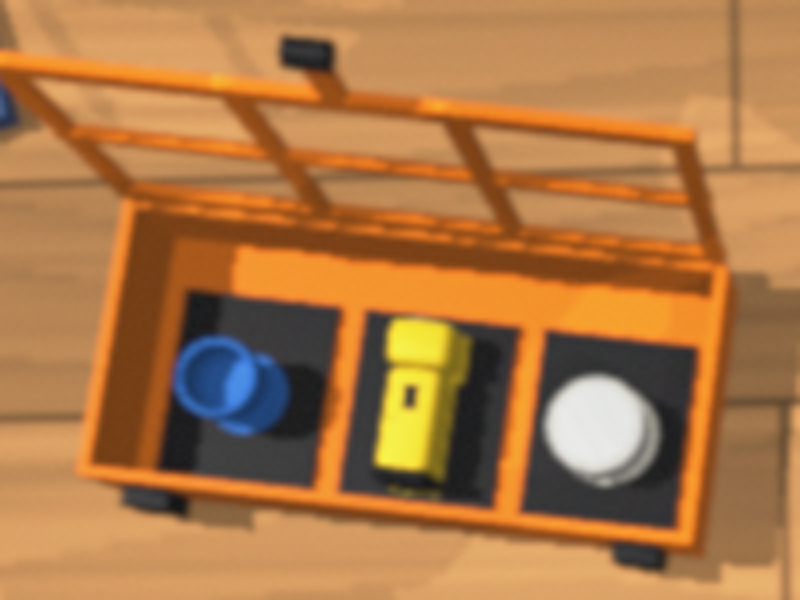

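View pics/side4.png

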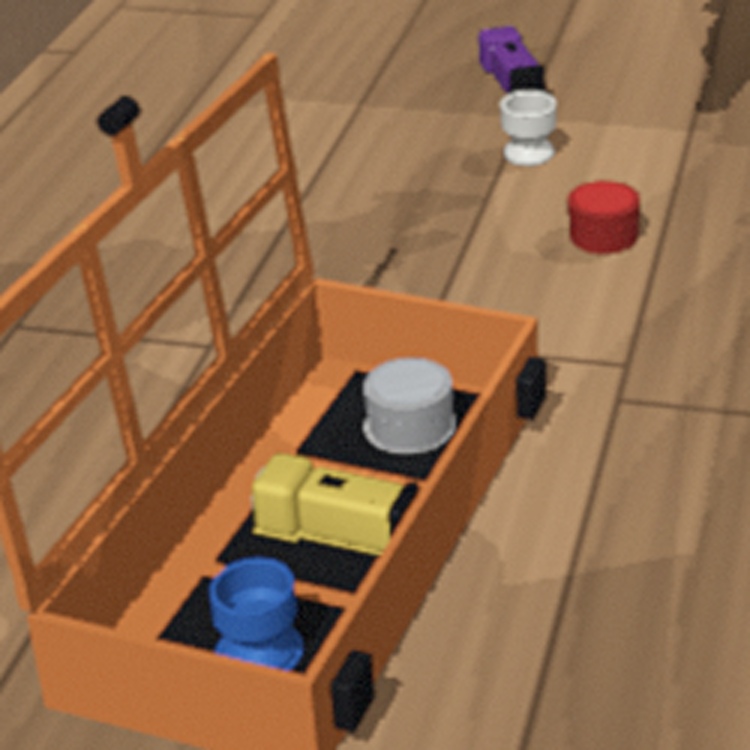

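Torch lies flat along its silhouette, head to the hinge: top crop (415,400), with a thin yellow sliver at its near end, about 1–2 mm. Check the decoys, then hand in.

Run:
```python
from h import *
from station import manip
manip.move_ptp([.162,-.473,.30],[np.pi,0,YG]) if manip.ik([.162,-.473,.30],[np.pi,0,YG]) is not None else None
c=manip.capture("top"); cv2.imwrite("pics/end.png",c["frame"][:,:,::-1])
print(circ(c,350,225,386,257,.028,.04)[:2],circ(c,402,187,436,218,.038,.05)[:2],manip.current_contact_force().round(1),manip.current_time_s())
```

```text
(array([ 0.4475, -0.1428]), array([ 447.7, -143.1])) (array([ 0.5241, -0.2549]), array([ 523.9, -254.8])) [ 0.9 -0.  -0.4] 42.8417
```

View pics/end.png

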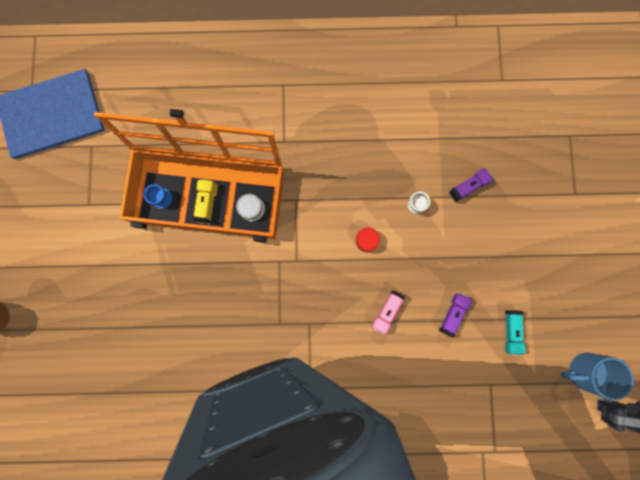

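The final view shows the flap up at (190,130). Cup, torch and tin are in the kit at (158,196), (205,199) and (250,207). The red tin (368,240), egg cup (419,203) and coloured torches are where they were, and the gripper hangs free above the mug.

```bash
python3 -c "
from station import manip
print(manip.finish_job(),manip.current_time_s())"
```

```text
the job is handed in; nothing more can be done
the job is handed in; nothing more can be done
```

The job is handed in, at about 43 s of the 104 s allowed. I raised the flap to about 1.68 rad and left it up. Then I put the steel tin, the blue eye cup and the yellow torch on their own pads, in that order.

**Last checks (top camera):**
- **Tin:** upright and about 1 mm from its disc's centre.
- **Cup:** upright. It is about 2.5 mm from the disc as I measured it directly, but only about 1 mm from where the kit geometry puts the pad. Those two readings disagree a little.
- **Torch:** flat, head towards the hinge, about 1.6 mm off centre and about 1.6° from the kit's axis. A thin yellow sliver of silhouette shows at its tail end.
- **Left alone:** the red polish tin and the white egg cup are within 1 mm of where they started. The pink, purple and turquoise torches were not touched.
- **Contact:** the force on the tool was about zero, with the gripper clear of everything.

**Side camera:** it put the tin 2–4 mm further along y than the top camera did. I took that as a bias from the tin's visible side face and did not correct for it.

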